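Clamp a disk drive with the handwheel and close the guard

TASK

Clamp the disk drive in the fixture: wind the handwheel clockwise so that the jaw pushes the drive up against the steel stop bar, and stop when the jaw's orange sprung pad has been pressed about half-way in, without crushing the drive. Then fold the yellow-framed guard fully down over it. Do not touch the drive with the gripper, and leave the screw tin, heatsink and screwdriver where they are.

Things in the scene. Friction and masses are not known exactly. Their poses are not given: they have to be found in the camera images.
- fixture: dark steel clamping fixture, fixed: base plate 14 mm thick, 210 mm (its x) by 255 mm, with a 100 mm wide tail to +y. Origin at desk level under the plate's middle; x points to the guard's hinge (away from the robot), y to the handwheel; the jaw slides along y. Side guides 12 mm high at x = +-82 mm; two front rests for the guard at x = -92 mm, 65 mm above the desk
- wheel_center (a point): centre of the handwheel on its upright axis, top of the rim, 66 mm above the desk; at x = 0, y = +205 mm of the fixture. The wheel is 105 mm across, lies level on a blue gear housing, hub top 68 mm above the desk. Nothing else stands on it but the red crank grip, so closed fingers can go round with their tips above 70 mm
- crank_grip (a point): top middle of the upright red crank grip on the handwheel: 18 mm thick, 40 mm high, from 67 to 107 mm above the desk, its axis 40 mm from the wheel's axis; it turns freely on its own pin, and may be pushed round from behind or held. Pushing it along its circle takes about 3 N, 4 to 5 N with the pad half in
- wheel (a joint): angle of the handwheel, rad, growing clockwise seen from above. One turn clockwise moves the jaw 25 mm toward the stop bar (rigidly geared); starts between 0 and 2.4. It has friction and stays where it is left
- jaw (a joint): travel of the grey jaw, m, from its rearmost place toward the stop bar (fixture -y), 25 mm per wheel turn. At 0 the face of the uncompressed pad stands at fixture y = +62 mm
- pad (a joint): how far the orange pad on the front of the jaw is pressed into its spring, m: 0 free (standing 8 mm off the jaw), 0.008 bottomed. Spring about 5 N at first, 15 N at the bottom; pushing the sliding drive alone hardly presses it. Two red pins come out of the jaw's back as it goes in
- pad_face (a point): middle of the face of the orange pad (100 mm wide, 28 mm high) that meets the drive
- stop_bar: steel stop bar fixed across the base plate at the end away from the handwheel, 150 mm (x) by 18 mm (y) by 24 mm, two dark screw heads on top; origin under its middle, on the base plate's top. The face that the drive meets is 9 mm to +y. Its place along the fixture differs from job to job
- drive: 3.5 inch disk drive, 147 mm (its x) by 102 mm (y) by 27 mm, lying loose and flat on the base plate between stop bar and jaw; origin under its middle. About 0.4 kg. At the start there is a gap to both sides
- guard (a joint): angle of the guard, rad: 0 shut (level, on its front rests), starts between 0.55 and 0.9 open. Stiff hinge: it stays where it is left, and takes about 1 to 4 N near its free edge to fold down; frame and pane are stiff and may be pushed anywhere on the outer face
- guard_hinge (a point): middle of the guard's hinge line, on the far side of the fixture (fixture x = +98 mm, y = -35 mm), 68 mm above the desk; the hinge runs along fixture y. A fixed shelf hangs over the back of the desk beyond about x = 0.68 m: rise with the wrist drawn back toward the robot
- guard_edge (a point): middle of the free edge bar of the guard, on its outer face (the upper one when shut), 189 mm from the hinge line. The guard is a flat panel 196 mm long, 160 mm wide along the hinge, 5 mm thick, a yellow frame round a clear pane; it is shut when this point is 70 mm above the desk, and folds down toward the robot
- screw_tin: round metal screw tin, 61 mm across, 21 mm high, bystander; origin under its middle
- heatsink: finned aluminium heatsink 40 x 40 x 26 mm, bystander; origin under its middle
- driver: red and black screwdriver 160 mm long, 16 mm thick, along its own y, bystander; origin under its middle

How it is judged:
By the outcome, as a careful person would: the job done as asked, in the order asked, and still so for the second after the job is handed in, with the robot touching nothing.
It also fails if it takes over 64 s, if anything falls off the work surface, if the arm or the gripper's body presses on something with over 40 N, if the wrist force passes 120 N, or if a joint passes its speed limit or range.

ROBOT

A 6-joint arm with a two-finger parallel gripper is mounted at the origin on a cart in front of the work surface, level with it; the furniture and walls round the work are solid. World frame = base frame: x ahead of the robot, y to its left, z up, the work surface at z = 0. Lengths are in m, angles in degrees, forces in N, time in s.
With the tool pointing down it reaches from about 0.375 to 0.9 m from the base axis. Payload 3.1 kg.
Tool frame: the origin (TCP) lies midway between the tips of the shut fingers; the grasp point (between the pads) lies 19 mm behind it (bot.hold_point_z is the distance from the TCP to the grasp point, in m); z points along the fingers, y is the line along which they close (so a half turn about z gives the same grasp; the last joint's range is limited). The gripper opens to 87 mm and grips with 3 to 60 N. Pads are 19 mm wide; open, the fingers measure 117 mm over their backs; the gripper's body (75 mm by 190 mm) begins 51 mm behind the grasp point.
Start: joints at [57.496, 30.224, 82.088, -0, 67.689, -10.227], TCP at [0.237, 0.578, 0.223] pointing down, gripper open.
Joint ranges: [-176.69, 176.69], [-43.24, 126.21], [12.49, 139.97], [-82, 262], [0, 151.66], [-163.58, 163.58]. Speed limits (degrees/s): [159.86, 159.86, 180, 180, 180, 180].

INTERFACE

Orientations are given as a 3x3 rotation matrix whose columns are the frame's x, y, z axes.
In Python, from rig import read_state, optics, order, bot gives the robot as it stands.
- The arm moves only by the tool drive_tool, never from a script. Its argument "steps" is a list of rows, each a list of 7 numbers: the finger opening in mm, from 0 to 87, then the shift along the tool's x, y, z normalised to -1 to 1, where 1 is 0.12 m, then the turn, a rotation vector about the tool's x, y, z normalised to -1 to 1, where 1 is 1.5 rad. In form: [[jaw, tx, ty, tz, ax, ay, az], ...]. A call has 1 to 8 rows; each row is the pose to reach, as a shift and turn from the pose commanded when the call began, along the tool's axes at that moment; what a row does not reach only later rows make up. A row lasts 1/10 s, in which the tool goes at most 50 mm and 8.59 degrees, less where a joint would pass 70% of its speed; a pose out of reach is approached as far as the arm can. A call with a number of a shift or a turn outside -1 to 1 is refused whole. A call with a gripper value outside its range is refused whole. The fingers move at their own pace and stop on an object; the grip force is fixed at half the most. Time passes only in rows, so rows that repeat a pose let the fingers close. It gives the time, the measured TCP pose, the force, the opening and the grip force at its end, in the units of the state.
- read_state(): the state, without advancing time (a new reading comes with each control period).
- optics.capture(name): name is "side" or "top" or "wrist"; returns a dict with "color" (400x640x3 uint8, blue, green, red), "range_z" (400x640 float32, m along the optical axis (not along the pixel's ray), 0 where there is no reading), "fx", "fy", "cx", "cy" (pixels), "rvec" (rotation vector, rad) and "tvec" (3), from world to camera coordinates, as OpenCV has them. Camera axes: x right, y down, z forward; pixel columns grow to the right and rows downward; lengths in m; the calibration is good to about 2 mm. A picture is of the moment at which its call begins.
- order.hand_in(): hands the job in; it is judged then, once.
The state is a dict: "time_s": time; "joint_positions": joint angles; "qvel": joint speeds; "tau": joint torques, N m; "position": TCP position; "tcp_rot": TCP orientation; "force": force on the tool from outside, world axes, zero at the start; "moment": the same for the moment, N m; "opening": opening from 0.0 (shut) to 1.0 (fully open); "grasp_force": force on a finger pad.
Only numpy, scipy, OpenCV 4.12 (cv2) and the standard library are available. Lean on these libraries where they do the work, as an engineer would, in place of code of your own. Each camera call takes 0.05 s, during which the arm holds its last target. There are 200 camera calls.

## Working session

There is one attempt and no reset: what is moved stays moved. The work goes in short steps, Python scripts to look and compute and a tool call to move; the robot and the scene stay as the last step left them, time stands still between calls to the robot, and variables do not carry over. Pictures are saved under pics/ and viewed, at most 10 in all, crops included, and the job is handed in when it is done.

Besides the shell and the picture viewer there is one more tool, called after ">>>" by a JSON object that holds its "api" and its "payload", one argument or row to a line. drive_tool: Moves the arm, as the interface text tells. Scaled input: -1 to 1 covers 0.12 m each way for a shift and 1.5 rad each way for a turn. Its arguments: {"type":"object","properties":{"steps":{"type":"array"}},"required":["steps"]}

```bash
ls; mkdir -p pics
cat > h.py <<'E'
import numpy as np, cv2
from rig import read_state, optics, order, bot
def cap(n):
    c=optics.capture(n); c['R']=cv2.Rodrigues(np.array(c['rvec'],float))[0]; c['t']=np.array(c['tvec'],float).ravel(); return c
def ray(c,u,v,z):
    d=c['R'].T@np.array([(u-c['cx'])/c['fx'],(v-c['cy'])/c['fy'],1]); o=-c['R'].T@c['t']
    return o+d*(z-o[2])/d[2]
def cloud(c):
    v,u=np.mgrid[0:400,0:640]; Z=c['range_z']
    p=np.stack([(u-c['cx'])/c['fx']*Z,(v-c['cy'])/c['fy']*Z,Z],-1)-c['t']
    return p@c['R']
def proj(c,P):
    q=c['R']@np.array(P)+c['t']; return c['fx']*q[0]/q[2]+c['cx'],c['fy']*q[1]/q[2]+c['cy']
E
python3 - <<'E'
from h import *
for n in('top','side'):
    c=cap(n); cv2.imwrite(f'pics/{n}0.png',c['color']); np.savez(f'{n}0.npz',**c)
    print(n,-c['R'].T@c['t'],c['fx'])
    hsv=cv2.cvtColor(c['color'],cv2.COLOR_BGR2HSV);P=cloud(c)
    for k,lo,hi in(('yellow',(20,120,80),(35,255,255)),('orange',(8,150,100),(18,255,255)),('blue',(100,120,50),(130,255,255)),('red',(0,150,80),(6,255,255))):
        m=cv2.inRange(hsv,lo,hi);nn,l,s,ce=cv2.connectedComponentsWithStats(m)
        for i in range(1,nn):
            if s[i,4]>40: 
                q=P[(l==i)&(c['range_z']>0)]
                print(k,s[i],ce[i].round(1),q.min(0).round(3),q.max(0).round(3),np.median(q,0).round(3))
print(read_state())
E
```

```text
pics
top [0.37161747 0.03072515 1.11959103] 370.01607358696265
yellow [324 164  69  51 806] [356.3 192.5] [ 0.447 -0.197 -0.002] [0.602 0.01  0.204] [ 0.499 -0.074  0.158]
yellow [493 228  28  29 596] [506.2 242. ] [ 0.332 -0.576 -0.001] [ 0.416 -0.492  0.019] [ 0.374 -0.531  0.013]
orange [454 144  27  24 227] [466.5 155.2] [ 0.601 -0.469  0.003] [ 0.674 -0.392  0.023] [ 0.641 -0.425  0.017]
orange [320 186   5  34  89] [321.7 203.1] [0.446 0.011 0.012] [0.543 0.022 0.05 ] [0.49  0.017 0.045]
blue [258 194  13  13  95] [264. 200.] [0.485 0.168 0.046] [0.521 0.203 0.054] [0.503 0.185 0.049]
blue [274 194  11  19 131] [279.6 202.6] [0.467 0.127 0.044] [0.521 0.157 0.062] [0.496 0.139 0.049]
blue [258 210  22  10 139] [268.5 214.9] [0.447 0.142 0.044] [0.474 0.202 0.053] [0.459 0.173 0.049]
side [-0.21446303 -1.178616    1.04861149] 462.05330584050876
yellow [300 191  59  38 169] [327.6 209.5] [ 0.444 -0.159 -0.004] [0.661 0.277 0.206] [ 0.492 -0.105  0.167]
yellow [355 329  38  32 753] [373.7 344.3] [ 0.329 -0.579 -0.005] [ 0.427 -0.485  0.021] [ 0.371 -0.541  0.014]
orange [ 398  107
[... 3174 characters left out ...]
.53621203e-03,
        6.76904623e+01, -1.02276244e+01]), 'qvel': array([-0.03640351, -0.12824355, -0.1863309 , -0.03036559,  0.00835993,
        0.09344332]), 'tau': array([-6.46478184e-04, -4.40989995e+01, -1.77150553e+01,  6.34937757e-02,
        5.34200482e-02, -2.96310816e-05]), 'position': array([0.23651839, 0.57780029, 0.22168803]), 'tcp_rot': array([[-9.25385075e-01,  3.79026930e-01, -1.02440540e-03],
       [ 3.79028179e-01,  9.25383652e-01, -1.65405354e-03],
       [ 3.21037177e-04, -1.91891497e-03, -9.99998107e-01]]), 'force': array([-1.01758068, -0.72959373,  0.30293758]), 'moment': array([-0.03012687, -0.02385455,  0.03038131]), 'grasp_force': 0.0, 'opening': 1.0012357327175376}
```

View pics/top0.png

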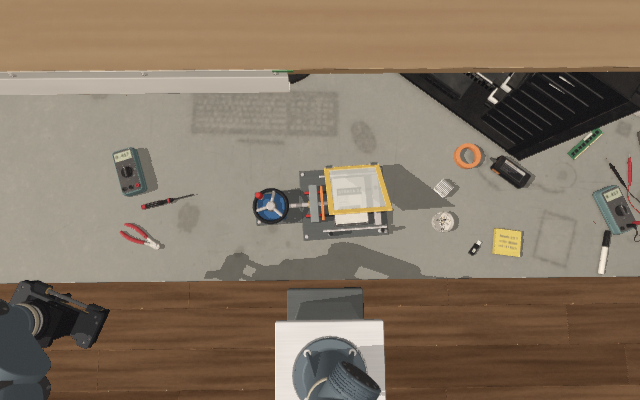

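View pics/side0.png

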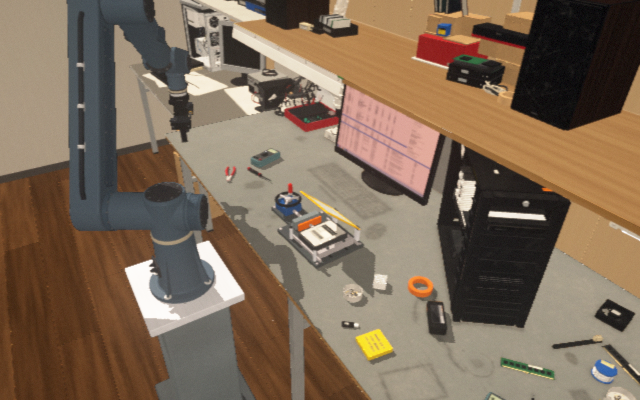

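The top view shows the wheel at about (270,205), with the red grip at (258,194), the pad at (321,203) and the guard open over (356,190). The side view agrees. Next I measure these from depth and check the wrist camera's mounting.

Run:
```python
from h import *
c=cap('top'); P=cloud(c); s=read_state(); hsv=cv2.cvtColor(c['color'],cv2.COLOR_BGR2HSV)
w=cap('wrist'); print('wrist cam in tool', s['tcp_rot'].T@(-w['R'].T@w['t']-s['position']), 'axis in tool',s['tcp_rot'].T@w['R'].T, w['fx'])
m=(hsv[...,2]<70)&(abs(P[...,2]-.064)<.008)&(P[...,0]>.4)&(P[...,0]<.57)&(P[...,1]>.08)&(P[...,1]<.24)
q=P[m]; print('wheel',len(q)); r=cv2.minEnclosingCircle((q[:,:2]*1000).astype(np.float32)); print(r)
uv=np.argwhere(m)[:,::-1]; e=cv2.fitEllipse(cv2.convexHull(uv.astype(np.int32))); print(e, ray(c,*e[0],.064))
m=((hsv[...,0]<8)|(hsv[...,0]>172))&(hsv[...,1]>130)&(hsv[...,2]>60)
n,l,st,ce=cv2.connectedComponentsWithStats(m.astype(np.uint8))
for i in range(1,n):
    if st[i,4]>15 and 240<ce[i][0]<330: print('red',st[i],ce[i],ray(c,*ce[i],.1),np.median(P[l==i],0))
# base plate: z near 14mm
m=(abs(P[...,2]-.014)<.004)&(hsv[...,2]<110)&(P[...,0]>.3)&(P[...,0]<.65)&(abs(P[...,1])<.2)
n,l,st,ce=cv2.connectedComponentsWithStats(m.astype(np.uint8)); i=1+st[1:,4].argmax()
print('plate',cv2.minAreaRect((P[m][:,:2]*1000).astype(np.float32)))
# edge orange line
m=cv2.inRange(hsv,(8,150,100),(18,255,255))>0; m[:, :300]=0;m[:,340:]=0
q=P[m]; q=q[q[:,2]>.03]; print(cv2.fitLine((q[:,:2]).astype(np.float32),cv2.DIST_HUBER,0,.01,.01).ravel())
```

```text
wrist cam in tool [ 0.07793477 -0.00058442 -0.16219457] axis in tool [[-4.45009931e-04 -9.57702081e-01 -2.87761232e-01]
 [ 9.99999437e-01 -1.48974528e-04 -1.05065044e-03]
 [ 9.63341018e-04 -2.87761537e-01  9.57701608e-01]] 302.61911018153506
wheel 332
((485.0105895996094, 165.1872100830078), 52.06705856323242)
((270.53472900390625, 205.69711303710938), (35.28799057006836, 35.9482307434082), 42.12275695800781) [0.48444046 0.16438074 0.064     ]
red [255 192   8   7  43] [258.69767442 195.09302326] [0.51055556 0.19280612 0.1       ] [0.51026977 0.19246158 0.10315341]
plate ((493.7669982910156, 13.918746948242188), (208.7718048095703, 376.3783874511719), 3.5421552658081055)
[0.9977638  0.0668383  0.49346787 0.01728251]
```

>>> {"api": "drive_tool", "payload": {
  "steps": [
    [87,-0.83,-0.525,0,0,0,0],
    [87,-0.83,-0.525,0,0,0,0],
    [87,-0.83,-0.525,0,0,0,0]
  ]
}}

```text
time_s: 0.5
position: [0.3066, 0.4791, 0.2222]
tcp_rot: [[-0.925, 0.381, -0.0], [0.381, 0.925, -0.003], [-0.001, -0.002, -1.0]]
force: [0.5, 0.3, -0.1]
opening: 1.001
grasp_force: 0.0
```

>>> {"api": "drive_tool", "payload": {
  "steps": [
    [60,-0.83,-0.525,0,0,0,0],
    [60,-0.83,-0.525,0,0,0,0],
    [60,-0.83,-0.525,0,0,0,0]
  ]
}}

```text
time_s: 0.8
position: [0.3754, 0.3831, 0.2224]
tcp_rot: [[-0.924, 0.382, 0.0], [0.382, 0.924, -0.002], [-0.001, -0.001, -1.0]]
force: [0.4, 0.0, 0.3]
opening: 0.811
grasp_force: 0.0
```

>>> {"api": "drive_tool", "payload": {
  "steps": [
    [45,-0.83,-0.525,0,0,0,-0.259],
    [45,-0.83,-0.525,0,0,0,-0.259],
    [45,-0.83,-0.525,0,0,0,-0.259],
    [45,-0.83,-0.525,0,0,0,-0.259]
  ]
}}

```text
time_s: 1.2
position: [0.4441, 0.2875, 0.2225]
tcp_rot: [[-1.0, 0.004, 0.001], [0.004, 1.0, -0.001], [-0.001, -0.001, -1.0]]
force: [-0.5, 0.3, -0.1]
opening: 0.539
grasp_force: 0.0
```

```bash
cat > meas.py <<'E'
from h import *
def red(c,z,box):
    hsv=cv2.cvtColor(c['color'],cv2.COLOR_BGR2HSV);P=cloud(c)
    m=((hsv[...,0]<8)|(hsv[...,0]>172))&(hsv[...,1]>130)&(hsv[...,2]>60)
    n,l,st,ce=cv2.connectedComponentsWithStats(m.astype(np.uint8))
    for i in range(1,n):
        if st[i,4]>15:
            q=P[(l==i)&(c['range_z']>0)]
            if len(q) and np.all(np.median(q,0)[:2]>box[0]) and np.all(np.median(q,0)[:2]<box[1]):
                t=q[q[:,2]>q[:,2].max()-.006]
                print('red',st[i],ce[i].round(1),'top pts mean',t.mean(0).round(4),'mid',((t.min(0)+t.max(0))/2).round(4))
E
python3 - <<'E'
from meas import *
c=cap('wrist'); cv2.imwrite('pics/w1.png',c['color']); P=cloud(c); print(-c['R'].T@c['t'])
red(c,.1,((.4,.05),(.6,.25)))
hsv=cv2.cvtColor(c['color'],cv2.COLOR_BGR2HSV)
m=(hsv[...,2]<70)&(abs(P[...,2]-.063)<.006)&(P[...,0]>.4)&(P[...,0]<.57)&(P[...,1]>.08)&(P[...,1]<.24)
uv=np.argwhere(m)[:,::-1]; print(len(uv)); print(cv2.minEnclosingCircle((P[m][:,:2]*1000).astype(np.float32)))
E
```

```text
[0.36569313 0.28688088 0.38465054]
red [121 191  15   8  93] [128.3 194.7] top pts mean [0.4591 0.0584 0.0391] mid [0.4594 0.0574 0.0386]
red [135 243  14   8  84] [142.1 246.7] top pts mean [0.5265 0.0624 0.0395] mid [0.5271 0.0619 0.0397]
red [231 243  16  26 269] [238.3 253.2] top pts mean [0.412  0.2584 0.2961] mid [0.412  0.2584 0.2961]
1476
((485.6719970703125, 165.15475463867188), 51.66082000732422)
```

View pics/w1.png

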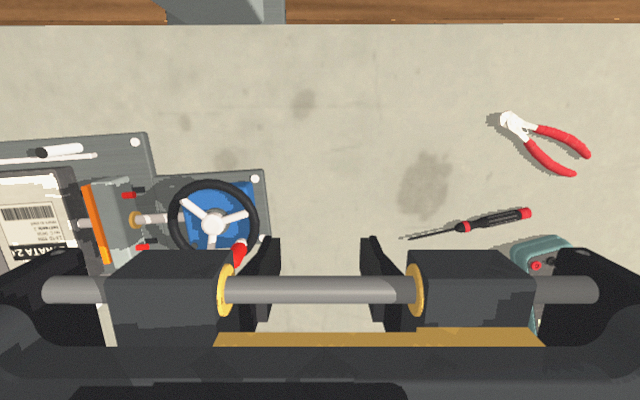

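>>> {"api": "drive_tool", "payload": {
  "steps": [
    [45,-0.57,-0.78,0,0,0,0],
    [45,-0.57,-0.78,0,0,0,0],
    [45,-0.57,-0.78,0.3,0,0,0],
    [45,-0.57,-0.78,0.7,0,0,0],
    [45,-0.57,-0.78,0.7,0,0,0]
  ]
}}

```text
time_s: 1.75
position: [0.5048, 0.1961, 0.1328]
tcp_rot: [[-1.0, 0.002, -0.015], [0.002, 1.0, -0.002], [0.015, -0.002, -1.0]]
force: [-2.0, 0.8, -0.3]
opening: 0.518
grasp_force: 0.0
```

Run:
```python
from meas import *
s=read_state(); print(s['position'],s['force'])
c=cap('wrist'); cv2.imwrite('pics/w2.png',c['color']); P=cloud(c)
red(c,.1,((.4,.0),(.6,.25)))
red(cap('top'),.1,((.4,.0),(.6,.25)))
```

```text
[0.50484954 0.19608232 0.13283313] [-1.9613226   0.77712363 -0.31778756]
red [150 149  21  11 181] [160.  154.6] top pts mean [0.4595 0.0585 0.0392] mid [0.4597 0.0581 0.0389]
red [307 220  25  35 738] [319.4 237.1] top pts mean [0.5123 0.1943 0.106 ] mid [0.5126 0.1942 0.1056]
red [166 224  19  10 151] [175.2 229.1] top pts mean [0.5268 0.0625 0.0393] mid [0.5271 0.0617 0.039 ]
```

View pics/w2.png

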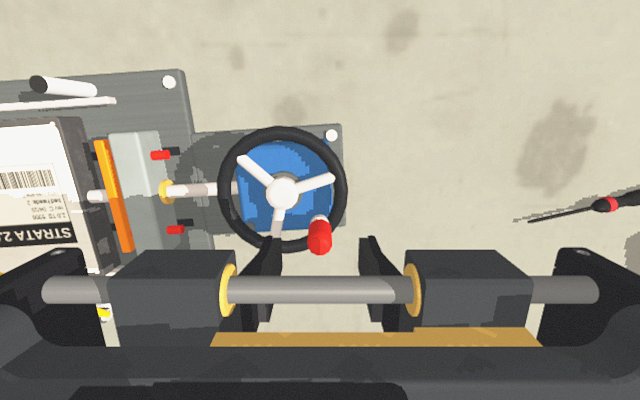

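>>> {"api": "drive_tool", "payload": {
  "steps": [
    [45,0,0,0,0,0,0],
    [45,0,0,0,0,0,0]
  ]
}}

```text
time_s: 2.05
position: [0.5113, 0.1977, 0.1411]
tcp_rot: [[-1.0, -0.001, 0.005], [-0.001, 1.0, 0.001], [-0.005, 0.001, -1.0]]
force: [-0.2, -0.1, 0.4]
opening: 0.518
grasp_force: 0.0
```

>>> {"api": "drive_tool", "payload": {
  "steps": [
    [45,0,-0.01,0.25,0,0,0],
    [45,0,-0.01,0.53,0,0,0],
    [45,0,-0.01,0.53,0,0,0],
    [15,0,-0.01,0.53,0,0,0],
    [12,0,-0.01,0.53,0,0,0],
    [12,0,-0.01,0.53,0,0,0],
    [12,0,-0.01,0.53,0,0,0]
  ]
}}

```text
time_s: 2.75
position: [0.511, 0.1956, 0.0763]
tcp_rot: [[-1.0, 0.0, 0.003], [0.0, 1.0, 0.0], [-0.003, 0.0, -1.0]]
force: [0.3, 0.0, -0.1]
opening: 0.239
grasp_force: 0.0
```

```bash
cat > tab.py <<'E'
import numpy as np,sys
a0,tot,n=map(float,sys.argv[1:4])
f=lambda a:.04*np.array([-np.cos(np.radians(a)),np.sin(np.radians(a))])
for k in range(1,int(n)+1): print(((f(a0-tot*k/n)-f(a0))/.12).round(3).tolist(),a0-tot*k/n)
E
python3 tab.py 47.5 120 8
python3 -c "
from h import *
s=read_state();print(s['opening']*87,s['grasp_force'])"
```

```text
[-0.056, -0.067] 32.5
[-0.093, -0.146] 17.5
[-0.108, -0.231] 2.5
[-0.1, -0.318] -12.5
[-0.07, -0.4] -27.5
[-0.021, -0.471] -42.5
[0.046, -0.527] -57.5
[0.125, -0.564] -72.5
20.751849700721635 0.0
```

>>> {"api": "drive_tool", "payload": {
  "steps": [
    [10,0,0,0,0,0,0],
    [10,0,0,0,0,0,0],
    [10,-0.03,-0.033,0,0,0,0],
    [10,-0.056,-0.067,0,0,0,0]
  ]
}}

```text
time_s: 3.15
position: [0.5173, 0.1883, 0.0761]
tcp_rot: [[-1.0, 0.001, 0.002], [0.001, 1.0, 0.002], [-0.002, 0.002, -1.0]]
force: [-1.3, 2.6, 6.5]
opening: 0.196
grasp_force: 30.0
```

```bash
python3 tab.py 32.5 105 7
python3 - <<'E'
from meas import *
c=cap('top');red(c,.1,((.4,.0),(.6,.25)))
E
```

```text
[-0.037, -0.079] 17.5
[-0.052, -0.165] 2.5
[-0.044, -0.251] -12.5
[-0.015, -0.333] -27.5
[0.035, -0.404] -42.5
[0.102, -0.46] -57.5
[0.181, -0.497] -72.5
```

Gripped (17 mm opening, 30 N). Next I wind to −72.5°.

>>> {"api": "drive_tool", "payload": {
  "steps": [
    [10,-0.037,-0.079,0,0,0,0],
    [10,-0.052,-0.165,0,0,0,0],
    [10,-0.044,-0.251,0,0,0,0],
    [10,-0.015,-0.333,0,0,0,0],
    [10,0.035,-0.404,0,0,0,0],
    [10,0.102,-0.46,0,0,0,0],
    [10,0.181,-0.497,0,0,0,0],
    [10,0.181,-0.497,0,0,0,0]
  ]
}}

```text
time_s: 4.0
position: [0.4951, 0.1273, 0.076]
tcp_rot: [[-1.0, 0.001, 0.002], [0.001, 1.0, -0.0], [-0.002, -0.0, -1.0]]
force: [-0.5, 0.1, 8.0]
opening: 0.199
grasp_force: 30.0
```

```bash
python3 tab.py -72.5 120 8
python3 - <<'E'
from meas import *
s=read_state();print(s['position'],s['force'])
c=cap('wrist'); cv2.imwrite('pics/w3.png',c['color']); np.savez('w3.npz',**c)
red(c,.1,((.4,.0),(.6,.25)))
E
```

```text
[0.086, -0.015] -87.5
[0.172, -0.008] -102.5
[0.254, 0.022] -117.5
[0.325, 0.072] -132.5
[0.381, 0.139] -147.5
[0.418, 0.218] -162.5
[0.433, 0.303] -177.5
[0.426, 0.39] -192.5
[0.49509286 0.12729856 0.07603016] [-0.45848546  0.0826142   7.98802392]
red [195 172  24  13 262] [207.2 178.6] top pts mean [0.4597 0.05   0.0392] mid [0.4598 0.0493 0.0386]
red [147 177   4  12  30] [148.3 182.8] top pts mean [0.4599 0.0184 0.0512] mid [0.4597 0.0184 0.0512]
red [ 303  240   34   36 1029] [319.7 259.5] top pts mean [0.4922 0.1261 0.1044] mid [0.4922 0.1265 0.1053]
```

View pics/w3.png

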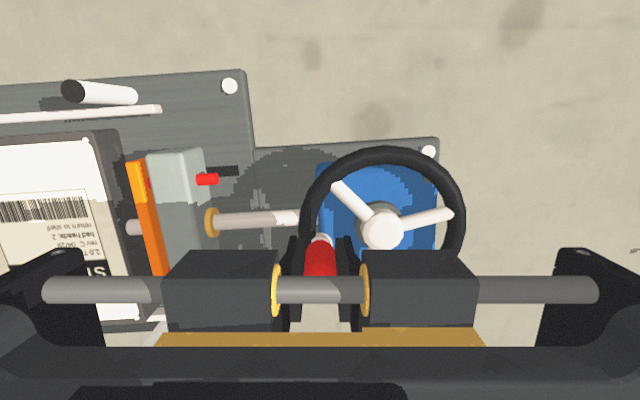

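```bash
cat > prof.py <<'E'
from h import *
import sys
yaw=np.arctan2(.0668,.9978); ux=np.array([np.cos(yaw),np.sin(yaw)]); uy=np.array([-ux[1],ux[0]]); O=np.array([.485,.165])-.205*uy
def fx(P): return np.stack([(P[...,:2]-O)@ux*1000,(P[...,:2]-O)@uy*1000,P[...,2]*1000],-1)
if __name__=='__main__':
  print(O)
  for n in('top','side'):
    c=cap(n);F=fx(cloud(c)); ok=c['range_z']>0
    for x0,x1 in((-75,-60),(-60,-40)):
        m=ok&(F[...,0]>x0)&(F[...,0]<x1)&(abs(F[...,1])<125)&(F[...,2]<70)
        q=F[m]; h=c['color'].mean(2)[m]
        print(n,x0,[(y,int(np.median(q[s,2])),int(np.median(h[s]))) for y in range(-124,80,3) if (s:=(q[:,1]>=y)&(q[:,1]<y+3)).any()])
E
python3 prof.py
```

```text
[ 0.49869354 -0.03954214]
top -75 [(-124, 11, 77), (-121, 13, 79), (-118, 13, 106), (-115, 35, 115), (-112, 37, 195), (-109, 34, 196), (-106, 36, 198), (-103, 37, 198), (-100, 38, 199), (-97, 30, 169), (-94, 14, 92), (-91, 14, 78), (-88, 13, 78), (-85, 12, 78), (-82, 13, 78), (-79, 15, 106), (-76, 37, 99), (-73, 40, 160), (-70, 38, 105), (-67, 38, 99), (-64, 39, 100), (-61, 36, 117), (-58, 39, 124), (-55, 40, 128), (-52, 39, 135), (-49, 39, 112), (-46, 39, 99), (-43, 39, 126), (-40, 39, 134), (-37, 36, 100), (-34, 41, 104), (-31, 37, 99), (-28, 38, 98), (-25, 37, 102), (-22, 40, 119), (-19, 38, 126), (-16, 39, 129), (-13, 38, 105), (-10, 40, 112), (-7, 37, 100), (-4, 40, 112), (-1, 38, 128), (2, 37, 106), (5, 36, 97), (8, 39, 108), (11, 37, 101), (14, 38, 108), (17, 37, 135), (20, 38, 107), (23, 36, 102), (26, 13, 106), (29, 13, 106), (32, 12, 106), (35, 13, 106), (38, 14, 107), (41, 11, 106), (44, 12, 106), (47, 13, 106), (50, 11, 106), (53, 13, 106), (56, 14, 105), (59, 13, 105), (62, 14, 105), (65, 15, 105), (68, 12, 104), (71, 11, 105), (74, 12, 104), (77, 15, 105)]
top -60 [(-12
[... 2359 characters left out ...]
), (-55, 41, 239), (-52, -348, 149), (-49, 40, 240), (-46, -747, 61), (-43, 40, 241), (-40, -744, 60), (-37, -741, 64), (-34, 42, 241), (-31, 36, 241), (-28, -744, 59), (-25, 38, 240), (-22, -352, 150), (-19, -745, 59), (-16, 40, 240), (-13, -349, 149), (-10, -351, 150), (-7, -354, 148), (-4, 38, 239), (-1, -745, 62), (2, 40, 238), (5, -741, 59), (8, 45, 239), (11, -736, 63), (14, 36, 236), (17, 40, 230), (20, -742, 79), (23, -354, 109), (26, -747, 70), (29, -746, 66), (35, -742, 64), (38, -354, 93), (41, 35, 111), (44, 29, 119), (47, 39, 109), (50, 40, 114), (53, 20, 103), (56, 41, 110), (59, 42, 111), (62, 30, 108), (65, 34, 107), (68, 38, 109), (71, 43, 110), (74, 32, 111), (77, 32, 109)]
```

>>> {"api": "drive_tool", "payload": {
  "steps": [
    [10,0.086,-0.015,0,0,0,0],
    [10,0.172,-0.008,0,0,0,0],
    [10,0.254,0.022,0,0,0,0],
    [10,0.325,0.072,0,0,0,0],
    [10,0.381,0.139,0,0,0,0],
    [10,0.418,0.218,0,0,0,0],
    [10,0.433,0.303,0,0,0,0],
    [10,0.426,0.39,0,0,0,0]
  ]
}}

```text
time_s: 4.95
position: [0.4449, 0.1738, 0.076]
tcp_rot: [[-1.0, -0.001, 0.003], [-0.001, 1.0, -0.001], [-0.003, -0.001, -1.0]]
force: [3.7, -4.5, 8.5]
opening: 0.199
grasp_force: 30.0
```

```bash
python3 tab.py 167.5 120 8; python3 tab.py -72.5 90 6
```

```text
[-0.03, 0.082] 152.5
[-0.08, 0.153] 137.5
[-0.146, 0.209] 122.5
[-0.225, 0.246] 107.5
[-0.311, 0.261] 92.5
[-0.398, 0.253] 77.5
[-0.479, 0.224] 62.5
[-0.551, 0.174] 47.5
[0.086, -0.015] -87.5
[0.172, -0.008] -102.5
[0.254, 0.022] -117.5
[0.325, 0.072] -132.5
[0.381, 0.139] -147.5
[0.418, 0.218] -162.5
```

>>> {"api": "drive_tool", "payload": {
  "steps": [
    [10,-0.03,0.082,0,0,0,0],
    [10,-0.08,0.153,0,0,0,0],
    [10,-0.146,0.209,0,0,0,0],
    [10,-0.225,0.246,0,0,0,0],
    [10,-0.311,0.261,0,0,0,0],
    [10,-0.398,0.253,0,0,0,0],
    [10,-0.479,0.224,0,0,0,0],
    [10,-0.551,0.174,0,0,0,0]
  ]
}}

```text
time_s: 5.75
position: [0.5097, 0.1966, 0.076]
tcp_rot: [[-1.0, 0.0, 0.0], [0.0, 1.0, 0.002], [-0.0, 0.002, -1.0]]
force: [-1.6, 4.9, 10.1]
opening: 0.195
grasp_force: 30.0
```

>>> {"api": "drive_tool", "payload": {
  "steps": [
    [10,-0.056,-0.067,0,0,0,0],
    [10,-0.093,-0.146,0,0,0,0],
    [10,-0.108,-0.231,0,0,0,0],
    [10,-0.1,-0.318,0,0,0,0],
    [10,-0.07,-0.4,0,0,0,0],
    [10,-0.021,-0.471,0,0,0,0],
    [10,0.046,-0.527,0,0,0,0],
    [10,0.125,-0.564,0,0,0,0]
  ]
}}

```text
time_s: 6.55
position: [0.4968, 0.1277, 0.076]
tcp_rot: [[-1.0, 0.001, 0.005], [0.001, 1.0, 0.001], [-0.005, 0.001, -1.0]]
force: [3.3, 4.9, 6.5]
opening: 0.199
grasp_force: 30.0
```

```bash
cat > gap.py <<'E'
from prof import *
s=read_state();print(s['time_s'],s['position'],s['force'])
p=fx(s['position']);print('wheel ang',np.degrees(np.arctan2(s['position'][1]-.165,s['position'][0]-.485)))
c=cap('wrist'); cv2.imwrite('pics/%s.png'%sys.argv[1],c['color'])
hsv=cv2.cvtColor(c['color'],cv2.COLOR_BGR2HSV);F=fx(cloud(c)); ok=c['range_z']>0
m=ok&(F[...,0]>-60)&(F[...,0]<-25)&(abs(F[...,1])<125)&(F[...,2]<70)
q=F[m];o=(cv2.inRange(hsv,(6,150,80),(22,255,255))>0)[m]
print('orange y (z>38)',np.percentile(q[o&(q[:,2]>38),1],[2,98]) if (o&(q[:,2]>38)).any() else None, np.percentile(q[o,1],[1,99]) if o.any() else None)
print([(y,int(np.median(q[k,2]))) for y in range(-124,80,2) if (k:=(q[:,1]>=y)&(q[:,1]<y+2)).any()])
r=((hsv[...,0]<8)|(hsv[...,0]>172))&(hsv[...,1]>130)&(hsv[...,2]>60)&ok&(abs(F[...,2]-38)<8)
n,l,st,_=cv2.connectedComponentsWithStats(r.astype(np.uint8))
for i in range(1,n):
    if st[i,4]>30: print('pin',st[i],np.percentile(F[l==i],[3,97],axis=0).round(1).tolist())
E
python3 gap.py w4
```

```text
6.55 [0.49680799 0.12772866 0.07602142] [3.26825196 4.91873223 6.54406203]
wheel ang -72.42119611820146
orange y (z>38) [19.79840259 27.56487353] [19.46167688 27.81788321]
[(-50, 41), (-48, 41), (-46, 41), (-44, 41), (-42, 41), (-40, 41), (-38, 41), (-36, 41), (-34, 41), (-32, 41), (-30, 41), (-28, 41), (-26, 41), (-24, 41), (-22, 41), (-20, 41), (-18, 41), (-16, 41), (-14, 41), (-12, 41), (-10, 41), (-8, 41), (-6, 41), (-4, 41), (-2, 41), (0, 41), (2, 41), (4, 41), (6, 41), (8, 41), (10, 41), (12, 40), (14, 41), (16, 39), (18, 30), (20, 46), (22, 45), (24, 45), (26, 42), (28, 14), (30, 14), (32, 14), (34, 33), (36, 51), (38, 51), (40, 51), (42, 51), (44, 52), (46, 51), (48, 52), (50, 51), (52, 51), (54, 51), (56, 51), (58, 39), (60, 31), (62, 14), (64, 14), (66, 14), (68, 14), (70, 14), (72, 14), (74, 14), (76, 14), (78, 14)]
pin [157 173  25  12 260] [[-36.1, 60.1, 33.9], [-29.3, 73.0, 40.8]]
```

>>> {"api": "drive_tool", "payload": {
  "steps": [
    [10,0.086,-0.015,0,0,0,0],
    [10,0.172,-0.008,0,0,0,0],
    [10,0.254,0.022,0,0,0,0],
    [10,0.325,0.072,0,0,0,0],
    [10,0.381,0.139,0,0,0,0],
    [10,0.418,0.218,0,0,0,0],
    [10,0.433,0.303,0,0,0,0],
    [10,0.426,0.39,0,0,0,0]
  ]
}}

```text
time_s: 7.4
position: [0.4449, 0.1737, 0.076]
tcp_rot: [[-1.0, -0.001, 0.003], [-0.001, 1.0, -0.002], [-0.003, -0.002, -1.0]]
force: [3.7, -5.6, 9.4]
opening: 0.191
grasp_force: 30.0
```

>>> {"api": "drive_tool", "payload": {
  "steps": [
    [10,-0.03,0.082,0,0,0,0],
    [10,-0.08,0.153,0,0,0,0],
    [10,-0.146,0.209,0,0,0,0],
    [10,-0.146,0.209,0,0,0,0]
  ]
}}

```text
time_s: 7.8
position: [0.4624, 0.1994, 0.076]
tcp_rot: [[-1.0, -0.001, 0.002], [-0.001, 1.0, -0.001], [-0.002, -0.001, -1.0]]
force: [1.5, -0.0, 10.8]
opening: 0.195
grasp_force: 30.0
```

```bash
python3 gap.py w5;python3 prof.py | grep top; python3 tab.py 122.5 60 6
```

```text
7.8 [0.46236929 0.19938615 0.07596311] [ 1.48130382 -0.03874118 10.78328277]
wheel ang 123.35028547076384
orange y (z>38) [23.15931407 23.15931407] [23.15931407 23.15931407]
[(4, 17), (6, 19), (8, 15), (10, 14), (12, 14), (14, 14), (16, 14), (18, 14), (20, 14), (22, 14), (24, 14), (26, 29), (28, 51), (30, 51), (32, 51), (34, 51), (36, 51), (38, 51), (40, 51), (42, 51), (44, 51), (46, 38), (48, 38), (50, 14), (52, 14), (54, 14), (56, 14), (58, 14), (60, 15), (62, 14), (64, 14), (66, 14), (68, 14), (70, 14), (72, 14), (74, 14), (76, 14), (78, 14)]
pin [ 47 221  28  12 270] [[-36.3, 48.9, 33.1], [-29.7, 61.8, 40.9]]
top -75 [(-124, 14, 77), (-121, 13, 79), (-118, 12, 105), (-112, 36, 195), (-109, 38, 196), (-106, 36, 197), (-103, 37, 199), (-100, 37, 197), (-97, 35, 142), (-94, 38, 109), (-91, 39, 115), (-88, 39, 146), (-85, 39, 129), (-82, 39, 101), (-79, 41, 214), (-76, 38, 93), (-73, 40, 104), (-70, 40, 98), (-67, 38, 104), (-64, 37, 124), (-61, 39, 128), (-58, 38, 133), (-55, 40, 138), (-52, 40, 99), (-49, 38, 122), (-46, 38, 129), (-43, 38, 96), (-40, 38, 96), (-37, 39, 105), (-34,
[... 1039 characters left out ...]
1, 222), (-34, 39, 221), (-31, 39, 221), (-28, 40, 220), (-25, 42, 198), (-22, 40, 175), (-19, 40, 173), (-16, 40, 173), (-13, 41, 172), (-10, 41, 174), (-7, 41, 173), (-4, 40, 173), (-1, 40, 172), (2, 40, 171), (5, 39, 79), (8, 43, 120), (11, 32, 112), (14, 26, 97), (17, 13, 77), (20, 14, 84), (23, 49, 100), (26, 50, 115), (29, 49, 114), (32, 49, 114), (35, 51, 115), (38, 52, 116), (41, 50, 113), (44, 49, 113), (47, 48, 104), (50, 13, 80), (53, 13, 77), (56, 12, 77), (59, 14, 93), (62, 13, 79), (65, 13, 93), (68, 14, 93), (71, 14, 105), (74, 12, 103), (77, 13, 92)]
[-0.052, 0.027] 112.5
[-0.107, 0.044] 102.5
[-0.165, 0.052] 92.5
[-0.223, 0.049] 82.5
[-0.279, 0.037] 72.5
[-0.333, 0.015] 62.5
```

>>> {"api": "drive_tool", "payload": {
  "steps": [
    [10,-0.052,0.027,0,0,0,0],
    [10,-0.107,0.044,0,0,0,0],
    [10,-0.165,0.052,0,0,0,0],
    [10,-0.223,0.049,0,0,0,0],
    [10,-0.223,0.049,0,0,0,0]
  ]
}}

```text
time_s: 8.45
position: [0.4872, 0.2057, 0.076]
tcp_rot: [[-1.0, 0.001, -0.001], [0.001, 1.0, 0.0], [0.001, 0.0, -1.0]]
force: [-1.2, 1.9, 11.8]
opening: 0.197
grasp_force: 30.0
```

```bash
python3 gap.py w6
python3 - <<'E'
from prof import *
c=cap('top');w=cv2.imread('pics/w6.png')
a=cv2.resize(c['color'][170:240,290:390],(800,560),interpolation=cv2.INTER_CUBIC)
cv2.imwrite('pics/t6.png',a)
E
```

```text
8.45 [0.4871817  0.20569056 0.07598173] [-1.18189588  1.94431313 11.82174967]
wheel ang 86.93091492460161
orange y (z>38) None None
[(8, 13), (10, 14), (12, 14), (14, 14), (16, 14), (18, 14), (20, 14), (22, 14), (24, 14), (26, 14), (28, 14), (30, 14), (32, 14), (34, 14), (36, 14), (38, 15), (40, 23), (42, 33), (44, 38), (46, 35), (48, 14), (50, 14), (52, 14), (54, 14), (56, 14), (58, 14), (60, 14), (62, 14), (64, 14), (66, 14), (68, 14), (70, 14), (72, 14), (74, 14), (76, 14), (78, 14)]
pin [ 25 188  30  12 318] [[-36.3, 46.6, 33.9], [-29.3, 60.8, 41.0]]
```

View pics/w6.png

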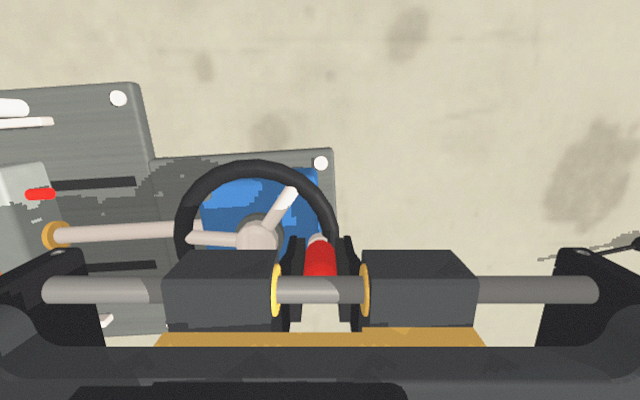

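View pics/t6.png

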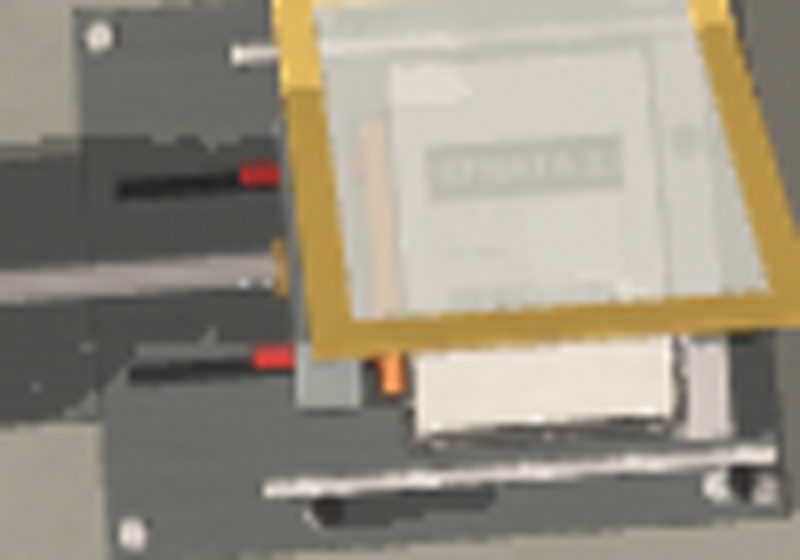

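The wrist view shows the jaw's left pin at (40,194). In the top crop the drive touches the stop bar at about (680,390), and the pad is about 1.5 mm in. About 2.5 mm more is needed, roughly 35°.

```bash
python3 tab.py 82.5 32 4
```

```text
[-0.046, -0.009] 74.5
[-0.089, -0.025] 66.5
[-0.131, -0.046] 58.5
[-0.169, -0.073] 50.5
```

>>> {"api": "drive_tool", "payload": {
  "steps": [
    [10,-0.046,-0.009,0,0,0,0],
    [10,-0.089,-0.025,0,0,0,0],
    [10,-0.131,-0.046,0,0,0,0],
    [10,-0.169,-0.073,0,0,0,0],
    [10,-0.169,-0.073,0,0,0,0],
    [10,-0.169,-0.073,0,0,0,0]
  ]
}}

```text
time_s: 9.15
position: [0.5087, 0.1974, 0.076]
tcp_rot: [[-1.0, 0.001, 0.002], [0.001, 1.0, 0.001], [-0.002, 0.001, -1.0]]
force: [0.3, 3.6, 8.5]
opening: 0.198
grasp_force: 30.0
```

```bash
python3 gap.py w7
python3 - <<'E'
from prof import *
# pin ends in the top view: original and now; jaw back edge, via colour at z=.038
for n in('old','new'):
    c=dict(np.load('top0.npz')) if n=='old' else cap('top')
    hsv=cv2.cvtColor(c['color'],cv2.COLOR_BGR2HSV)
    r=(((hsv[...,0]<8)|(hsv[...,0]>172))&(hsv[...,1]>130)&(hsv[...,2]>60)).astype(np.uint8)
    k,l,st,ce=cv2.connectedComponentsWithStats(r)
    for i in range(1,k):
        if 285<ce[i][0]<345 and st[i,4]>4:
            x,y,w,h,a=st[i]; cy=ce[i][1]
            # subpixel length: integrate redness along columns
            g=c['color'][y-2:y+h+2,x-4:x+w+4].astype(float); red=np.clip(g[...,2]-g[...,:2].mean(2),0,None).max(0)
            print(n,st[i],red.round().tolist(), fx(ray(c,x-.5,cy,.038)).round(1), fx(ray(c,x+w-.5,cy,.038)).round(1))
E
```

```text
9.15 [0.50868458 0.19740361 0.07603227] [0.31740987 3.62467561 8.46282136]
wheel ang 53.83603280787424
orange y (z>38) None None
[(8, 14), (10, 14), (12, 14), (14, 14), (16, 14), (18, 14), (20, 14), (22, 14), (24, 14), (26, 14), (28, 14), (30, 14), (32, 14), (34, 14), (36, 14), (38, 14), (40, 31), (42, 38), (44, 30), (46, 14), (48, 14), (50, 14), (52, 14), (54, 14), (56, 14), (58, 14), (60, 14), (62, 14), (64, 14), (66, 14), (68, 14), (70, 14), (72, 14), (74, 14), (76, 14), (78, 14)]
pin [ 24 157  35  13 371] [[-36.2, 44.1, 33.8], [-29.3, 60.8, 41.1]]
pin [ 82 250   6   9  35] [[32.5, 58.2, 32.0], [39.0, 60.6, 36.4]]
old [317 190   3   4   8] [4.0, 4.0, 4.0, 5.0, 70.0, 106.0, 106.0, 116.0, 118.0, 118.0, 34.0] [33.6 69.7 38. ] [32.9 60.9 38. ]
old [304 192   5   3  12] [3.0, 4.0, 2.0, 2.0, 78.0, 136.0, 140.0, 138.0, 130.0, 8.0, 4.0, 4.0, 4.0] [ 33.2 108.2  38. ] [32.1 93.5 38. ]
old [306 214   4   3  10] [3.0, 4.0, 2.0, 2.0, 135.0, 138.0, 139.0, 138.0, 76.0, 6.0, 4.0, 4.0] [-33.5 107.2  38. ] [-34.4  95.5  38. ]
old [319 214   3   3   8] [4.0, 4.0, 4.0, 4.0, 98.0, 108.0, 96.0, 116.0, 116.0, 95.0, 16.0] [-35.5  69.2  38. ] [-36.1  60.4  38. ]
new [320 190   6   3  15] [2.0, 2.0, 4.0, 2.0, 108.0, 114.0, 112.0, 113.0, 114.0, 91.0, 70.0, 74.0, 74.0, 75.0] [34.2 60.8 38. ] [32.8 43.1 38. ]
new [322 213   5   3  15] [4.0, 4.0, 4.0, 44.0, 139.0, 142.0, 143.0, 142.0, 140.0, 82.0, 38.0, 81.0, 84.0] [-33.6  60.2  38. ] [-34.7  45.6  38. ]
```

Pin end position and visible length both put the pad at about 3.8–4.0 mm in, which is half-way. I release and rise.

>>> {"api": "drive_tool", "payload": {
  "steps": [
    [50,-0.169,-0.073,0,0,0,0],
    [50,0,0,0,0,0,0]
  ]
}}

```text
time_s: 9.45
position: [0.5131, 0.1954, 0.0754]
tcp_rot: [[-1.0, 0.002, 0.007], [0.002, 1.0, -0.0], [-0.007, -0.0, -1.0]]
force: [0.8, -1.4, 0.9]
opening: 0.3
grasp_force: 0.6
```

My first row repeated an old shift by mistake, which nudged the tool a few mm as it released. I'll finish opening, rise and recheck the clamp.

>>> {"api": "drive_tool", "payload": {
  "steps": [
    [50,0,0,0,0,0,0],
    [50,0,0,0,0,0,0],
    [50,0,0,0,0,0,0],
    [50,0,0,-0.4,0,0,0],
    [50,0.3,0,-0.8,0,0,0],
    [50,0.3,0,-1,0,0,0],
    [50,0.3,0,-1,0,0,0]
  ]
}}

```text
time_s: 10.15
position: [0.4743, 0.1971, 0.1989]
tcp_rot: [[-1.0, -0.0, 0.008], [-0.0, 1.0, 0.001], [-0.008, 0.001, -1.0]]
force: [1.4, 0.4, 0.1]
opening: 0.575
grasp_force: 0.0
```

```bash
cat > chk.py <<'E'
from meas import *
from prof import *
for n in('wrist','top'):
    c=cap(n); red(c,.1,((.4,.0),(.6,.25)))
    hsv=cv2.cvtColor(c['color'],cv2.COLOR_BGR2HSV);F=fx(cloud(c));ok=c['range_z']>0
    r=((hsv[...,0]<8)|(hsv[...,0]>172))&(hsv[...,1]>130)&(hsv[...,2]>60)&ok&(abs(F[...,2]-38)<8)
    k,l,st,_=cv2.connectedComponentsWithStats(r.astype(np.uint8))
    for i in range(1,k):
        if st[i,4]>10 and abs(F[l==i][:,0].mean())<60: print(n,'pin',st[i],np.percentile(F[l==i],[3,97],axis=0).round(1).tolist())
    m=ok&(cv2.inRange(hsv,(20,120,80),(35,255,255))>0)&(abs(F[...,0])<150)&(F[...,1]<60)&(F[...,1]>-130)&(F[...,2]>55)
    q=F[m]
    if len(q)>50:
        d=np.hypot(98-q[:,0],q[:,2]-68); a=np.arctan2(q[:,2]-68,98-q[:,0]); print(n,'guard',len(q),np.percentile(d,[2,98]),'ang',np.median(a[d>100]),'y',np.percentile(q[:,1],[2,98]),'edge',np.median(q[d>183],0))
print(read_state()['position'],read_state()['time_s'])
E
python3 chk.py
```

```text
red [139 171  20   8 146] [148.9 174.7] top pts mean [0.4623 0.0105 0.0394] mid [0.4626 0.0096 0.039 ]
red [153 228  19   9 126] [162.1 232.3] top pts mean [0.5295 0.0138 0.0392] mid [0.53   0.0136 0.039 ]
red [305 228  19  27 433] [314.3 240.9] top pts mean [0.5159 0.1904 0.106 ] mid [0.5162 0.1901 0.1055]
wrist pin [139 172  20   7 133] [[-36.1, 42.9, 34.0], [-29.5, 60.1, 41.2]]
wrist pin [153 230  19   7 113] [[31.7, 42.6, 35.1], [37.9, 59.7, 41.2]]
wrist guard 950 [ 86.93821364 178.7903874 ] ang 0.749575047318073 y [33.7130833 45.283982 ] edge [nan nan nan]
red [322 213   6   3  18] [324.5 214. ] top pts mean [0.4601 0.0081 0.0398] mid [0.4608 0.0095 0.0407]
top pin [320 191   6   2  12] [[30.1, 44.7, 36.3], [34.4, 59.5, 43.2]]
top pin [322 213   6   3  16] [[-37.7, 44.0, 35.6], [-31.1, 58.9, 43.2]]
top guard 781 [  4.29800835 197.10983001] ang 0.7362411336315665 y [-113.69336759   44.08650969] edge [-43.99670923 -35.41028501 196.30816198]
[0.47313812 0.19660063 0.19552877] 10.25
  return _methods._mean(a, axis=axis, dtype=dtype,
  ret = um.true_divide(
```

The pad stays at about 4.2 mm in (around half) after release, and the guard is at about 0.74 rad with its edge at fixture (−44, −35, 196). Next I move above its free edge with the fingers shut.

>>> {"api": "drive_tool", "payload": {
  "steps": [
    [0,0,0,-0.35,0,0,0],
    [0,0,-0.35,-0.58,0,0,0],
    [0,0,-0.7,-0.58,0,0,0],
    [0,0,-1,-0.58,0,0,0]
  ]
}}

```text
time_s: 10.65
position: [0.4728, 0.075, 0.2639]
tcp_rot: [[-1.0, -0.0, -0.0], [-0.0, 1.0, -0.001], [0.0, -0.001, -1.0]]
force: [0.3, -0.3, -0.5]
opening: 0.294
grasp_force: 0.0
```

>>> {"api": "drive_tool", "payload": {
  "steps": [
    [0,0,-0.4,0,0,0,0],
    [0,0,-0.8,0,0,0,0],
    [0,0,-1,0,0,0,0]
  ]
}}

```text
time_s: 10.95
position: [0.4723, -0.0468, 0.2628]
tcp_rot: [[-1.0, 0.003, -0.003], [0.003, 1.0, -0.0], [0.003, -0.0, -1.0]]
force: [0.6, -0.2, -0.9]
opening: 0.043
grasp_force: 0.0
```

>>> {"api": "drive_tool", "payload": {
  "steps": [
    [0,0,-0.28,0,0,0,0],
    [0,0,-0.28,0,0,0,0],
    [0,0,-0.28,0,0,0,0],
    [0,0,-0.28,0,0,0,0]
  ]
}}

```text
time_s: 11.35
position: [0.472, -0.0761, 0.2635]
tcp_rot: [[-1.0, -0.0, -0.002], [-0.0, 1.0, 0.001], [0.002, 0.001, -1.0]]
force: [0.1, 0.6, 0.6]
opening: 0.002
grasp_force: 0.0
```

Run:
```python
from prof import *
s=read_state();p=s['position'];print(p,s['opening'],s['force'],fx(p),s['time_s'])
print(read_state()['joint_positions'])
```

```text
[ 0.4719619  -0.0760869   0.26347863] 0.002231927761416308 [0.09200148 0.56249466 0.60998806] [-29.11303988 -34.67752058 263.47862775] 11.35
[-2.25996922e+01  1.58613941e+01  9.94988503e+01  2.61323365e-02
  6.47953329e+01 -1.12612116e+02]
```

>>> {"api": "drive_tool", "payload": {
  "steps": [
    [0,0,0,0.36,0,0,0],
    [0,0,0,0.57,0,0,0],
    [0,0.06,0,0.695,0,0,0],
    [0,0.12,0,0.795,0,0,0],
    [0,0.18,0,0.89,0,0,0],
    [0,0.23,0,0.98,0,0,0]
  ]
}}

```text
time_s: 11.95
position: [0.445, -0.0757, 0.1464]
tcp_rot: [[-1.0, -0.002, 0.001], [-0.002, 1.0, -0.0], [-0.001, -0.0, -1.0]]
force: [0.6, -0.7, 1.8]
opening: 0.006
grasp_force: 0.5
```

>>> {"api": "drive_tool", "payload": {
  "steps": [
    [0,0.04,0,0.1,0,0,0],
    [0,0.075,0,0.2,0,0,0],
    [0,0.105,0,0.31,0,0,0],
    [0,0.125,0,0.41,0,0,0],
    [0,0.135,0,0.52,0,0,0],
    [0,0.14,0,0.6,0,0,0],
    [0,0.14,0,0.64,0,0,0],
    [0,0.14,0,0.64,0,0,0]
  ]
}}

```text
time_s: 12.75
position: [0.4281, -0.0761, 0.0701]
tcp_rot: [[-1.0, -0.001, -0.001], [-0.001, 1.0, 0.001], [0.001, 0.001, -1.0]]
force: [0.7, 0.0, 2.0]
opening: 0.009
grasp_force: 0.7
```

```bash
python3 chk.py 2>/dev/null
```

```text
wrist guard 10440 [154.10738949 221.40859307] ang 0.01480088202796431 y [-112.87480301   42.7457739 ] edge [-93.64682754 -35.25689276  70.81712898]
top pin [320 190   6   3  12] [[30.6, 45.6, 33.5], [36.0, 59.4, 40.5]]
top guard 458 [  3.49090425 100.45638751] ang 0.01964503631594346 y [-113.58578613   43.98670387] edge [nan nan nan]
[ 0.42802669 -0.0762793   0.07020079] 12.85
```

>>> {"api": "drive_tool", "payload": {
  "steps": [
    [0,0.05,0,0.02,0,0,0],
    [0,0.05,0,0.04,0,0,0],
    [0,0.05,0,0.05,0,0,0],
    [0,0.05,0,0.05,0,0,0]
  ]
}}

```text
time_s: 13.25
position: [0.4274, -0.0772, 0.0691]
tcp_rot: [[-1.0, 0.003, 0.014], [0.003, 1.0, -0.004], [-0.014, -0.004, -1.0]]
force: [2.3, 11.8, 48.8]
opening: 0.008
grasp_force: 24.8
```

It's seated on the rests. I retract upward.

>>> {"api": "drive_tool", "payload": {
  "steps": [
    [0,0,0,-0.1,0,0,0],
    [0,0.1,0,-0.4,0,0,0],
    [0,0.2,0,-0.8,0,0,0],
    [0,0.2,0,-1,0,0,0],
    [0,0.2,0,-1,0,0,0]
  ]
}}

```text
time_s: 13.75
position: [0.4, -0.0777, 0.1872]
tcp_rot: [[-1.0, 0.0, 0.008], [-0.0, 1.0, -0.004], [-0.008, -0.004, -1.0]]
force: [-0.2, -0.5, -0.3]
opening: 0.006
grasp_force: 0.0
```

>>> {"api": "drive_tool", "payload": {
  "steps": [
    [0,0,0.4,-0.3,0,0,0],
    [0,0,0.8,-0.5,0,0,0],
    [0,0,1,-0.5,0,0,0],
    [0,0,1,-0.5,0,0,0]
  ]
}}

```text
time_s: 14.15
position: [0.3975, 0.0465, 0.2441]
tcp_rot: [[-1.0, -0.005, 0.001], [-0.005, 1.0, 0.001], [-0.001, 0.001, -1.0]]
force: [-0.5, 0.0, -0.5]
opening: 0.006
grasp_force: 0.0
```

```bash
python3 chk.py 2>/dev/null
python3 - <<'E'
from h import *
c=cap('wrist');t=cap('top')
cv2.imwrite('pics/end.png',np.vstack([cv2.resize(c['color'],(480,300)),cv2.resize(t['color'][160:245,240:400],(480,255),interpolation=cv2.INTER_CUBIC)]))
E
```

```text
red [286 223  14   7  82] [292.5 226.5] top pts mean [0.4619 0.0099 0.0393] mid [0.4618 0.0096 0.039 ]
wrist pin [286 224  13   6  74] [[-36.0, 43.8, 35.3], [-30.3, 59.3, 41.5]]
wrist guard 3664 [  9.08186973 351.84569736] ang 0.016474201299794086 y [-114.04788072   56.79577028] edge [-92.67926564 -17.51558892  70.8734159 ]
red [257 191   7   7  43] [260.1 193.9] top pts mean [0.5149 0.19   0.1053] mid [0.5145 0.19   0.1057]
top pin [320 190   6   3  12] [[30.5, 45.6, 35.1], [36.2, 59.5, 42.7]]
top guard 738 [  3.91822516 195.78968432] ang 0.010583864475371 y [-113.77943131   43.95744294] edge [-92.4015054  -75.20278542  69.81634178]
[0.39756825 0.04365243 0.24326505] 14.25
```

View pics/end.png

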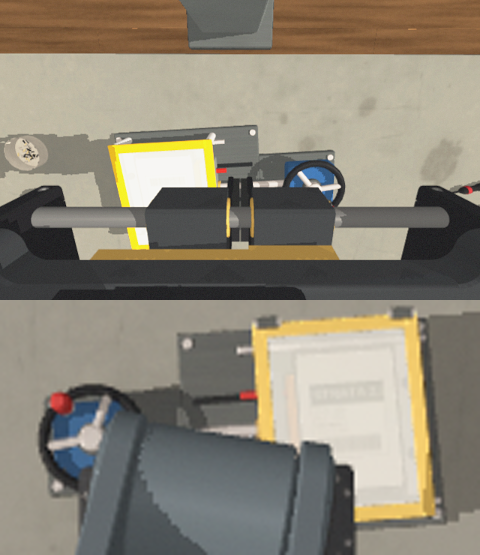

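The guard is level with its edge at about 70 mm. In the picture the yellow frame lies flat over the drive, and the wheel and the screw tin are where I left them.

```bash
python3 -c "
from rig import order; print(order.hand_in())"
```

```text
the job is handed in; nothing more can be done
None
```

The job is handed in (no verdict came back): the drive is clamped against the stop bar with the pad about half-way in (roughly 4.3 mm of 8, including a slight overturn when I released the grip), and the guard is shut with its edge at about 70 mm.

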